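# Go round a flower pot's rim with the fingertips

## Robot

A 7-joint arm with a two-finger parallel gripper is mounted at the origin on the work surface. World frame = base frame: x ahead of the robot, y to its left, z up, the work surface at z = 0. Lengths are in m, angles in rad, forces in N, time in s.
With the tool pointing down it reaches from about 0.4 to 0.85 m from the base axis. Payload 10.4 kg.
Tool frame: the origin (TCP) lies midway between the tips of the shut fingers; the grasp point (between the pads) lies 19 mm behind it; z points along the fingers, y is the line along which they close (so a half turn about z gives the same grasp; the last joint's range is limited). The gripper opens to 87 mm and grips with 3 to 60 N. Pads are 19 mm wide; open, the fingers measure 117 mm over their backs; the gripper's body (75 mm by 190 mm) begins 51 mm behind the grasp point.
Start: joints at [-1.223, 0.332, -0.065, 1.46, 0.022, 1.35, -0.088], TCP at [0.226, 0.583, 0.223] pointing down, gripper open.
Joint ranges: [-2.6, 2.6], [-0.5, 2.12], [-1.47, 1.34], [0.16, 2.42], [-1.27, 4.41], [0.06, 2.06], [-2.6, 2.6]. Speed limits (rad/s): [2.22, 2.22, 2.79, 2.79, 3.14, 3.14, 3.14].

## Interface

Orientations are given as a unit quaternion [x, y, z, w].
In Python, from bench import r gives the robot as it stands.
- The arm moves only by the tool arm_command, never from a script. Its arguments are lists of equal length, an entry for each row: "xyz": the shift along the world's x, y, z in m, a list of three; "rot": the turn, a rotation vector about the world's x, y, z in rad, a list of three. In form: {"xyz": [[tx, ty, tz], ...], "rot": [[ax, ay, az], ...]}. A call has 1 to 20 rows; each row is the pose to reach, as a shift and turn from the pose commanded when the call began; what a row does not reach only later rows make up. A row lasts 1/12 s, in which the tool goes at most 41.7 mm and 7.16 degrees, less where a joint would pass 70% of its speed; a pose out of reach is approached as far as the arm can. A call with a gripper value outside its range is refused whole. "grip" is the opening, from 0 (shut) to 1 (fully open), set as the call begins (left out, the last holds). The fingers move at their own pace and stop on an object; "squeeze" is the grip in N (left out, the last holds). Time passes only in rows, so rows that repeat a pose let the fingers close. It gives the time, the measured TCP pose, the force, the opening and the grip force at its end, in the units of the state.
- r.read_state(): the state, without advancing time (a new reading comes with each control period).
- r.camera(name): name is "side" or "top"; returns the picture (420x560x3 uint8, red, green, blue); there is no depth.
- r.camera_model(name): a dict with "fx", "fy", "cx", "cy" (pixels), "k1" (the pictures are not rectified: a ray, as slopes to the right and down, at radius r is drawn at 1 + k1 r^2 times it, then the intrinsics apply), "T" (4x4, takes a point from camera to world coordinates). Camera axes: x right, y up, looking along -z (the intrinsics and any distortion apply to the point x, -y, -z); pixel columns grow to the right and rows downward; lengths in m; the calibration is good to about 2 mm. A picture is of the moment at which its call begins. camera_model takes no time and is no camera call.
- r.close_job(): hands the job in; it is judged then, once.
Trained networks look in the newest picture that a camera, given by its name, has taken for a name from the list of things; names that differ only in an ending like _2 or _b are one class to them, and where a whole thing is asked for, a point or a joint stands for the part that bears it (a point fixed in the world has none). Each returns a list of dicts, best first, with "conf" (0 to 1); they miss things now and then, are a little off and sometimes report something else, mostly with a low value. They report only what shows in the picture. A call takes as long as a camera call.
- r.look_for(label, camera): "at" ([x, y, z] in m, in the coordinates of the camera as it stood for that picture, good to about 4 mm: the middle of the surface that is visible of it).
- r.spot_point(label, camera): "at" ([x, y, z] in m, in the coordinates of the camera as it stood for that picture, good to about 4 mm: a listed point, or the origin of a listed thing).
The state is a dict: "time": time; "joint_positions": joint angles; "joint_vel": joint speeds; "joint_torque": joint torques, N m; "ee_pos": TCP position; "eef_rot": TCP orientation; "ft_force": force on the tool from outside, world axes, zero at the start; "torque": the same for the moment, N m; "width": finger opening in m; "grip_force": force on a finger pad.
Only numpy, scipy, OpenCV 4.12 (cv2) and the standard library are available. Lean on these libraries where they do the work, as an engineer would, in place of code of your own. Each camera call takes 0.05 s, during which the arm holds its last target. There are 200 camera calls.

## Task

Check the rim of the big clay pot: start at the chip in the rim and run the fingertips, centred on the rim, all the way round the rim, anticlockwise as seen from above, until they are back at the chip, following the rim a finger's breadth or less above it or touching it lightly. Then draw the hand well away from the pot. Do not shift, tip or lift the pot, and leave the other things alone.

Things in the scene. Friction and masses are not known exactly. Their poses are not given: they have to be found in the camera images.
- pot: Loose empty clay flower pot standing upright, about 0.9 kg: 175 mm high, 136 mm across the foot, 202 mm across the collar round its mouth. The rim is the collar's flat top: 16 mm wide, 175 mm above the table, middle line at radius 93 mm. Origin: centre of the underside; z up. The chip, a gap about 50 mm long through the collar's whole 50 mm height, lies at the pot's own +x.
- rim0 (a point): The middle of the chip: on the rim's middle line, at the height of the unbroken rim top (the clay is missing here; keep to the height of the unbroken rim). Here as at every rim point, the point midway between the two fingertips is what should pass over it; shut fingers are simplest.
- rim1 (a point): Point on the middle line of the rim's top, 40 degrees round from the chip, anticlockwise seen from above.
- rim2 (a point): Point on the middle line of the rim's top, 80 degrees round from the chip, anticlockwise seen from above.
- rim3 (a point): Point on the middle line of the rim's top, 120 degrees round from the chip, anticlockwise seen from above.
- rim4 (a point): Point on the middle line of the rim's top, 160 degrees round from the chip, anticlockwise seen from above.
- rim5 (a point): Point on the middle line of the rim's top, 200 degrees round from the chip, anticlockwise seen from above.
- rim6 (a point): Point on the middle line of the rim's top, 240 degrees round from the chip, anticlockwise seen from above.
- rim7 (a point): Point on the middle line of the rim's top, 280 degrees round from the chip, anticlockwise seen from above.
- rim8 (a point): Point on the middle line of the rim's top, 320 degrees round from the chip, anticlockwise seen from above.
- succulent: Bystander: small black plastic nursery pot, 72 mm across and 65 mm high, with a green succulent rising to about 105 mm. Origin: centre of the underside.
- jar: Bystander: amber glass jar with a metal cap, 64 mm across, 85 mm high. Origin: centre of the underside.
- trowel: Bystander: hand trowel lying flat, wooden handle and steel blade, about 295 mm long along its own x, 28 mm high. Origin: on the table under the neck. (Besides, a fixed black tray of small succulents, up to 100 mm high, lies at least 100 mm beyond the pot.)

How it is judged:
On the way, in this order (a step that is already met when the one before it is completed fails the run):
1. fingertips over the chip (horizontal distance between the grasp point and rim0 below 0.022 m and z of the grasp point in the frame of rim0 between 0.008 and 0.048 m), for 0.04 s.
2. fingertips at the rim, 40 degrees round (horizontal distance between the grasp point and rim1 below 0.022 m and z of the grasp point in the frame of rim1 between 0.008 and 0.048 m), for 0.04 s.
3. fingertips at the rim, 80 degrees round (horizontal distance between the grasp point and rim2 below 0.022 m and z of the grasp point in the frame of rim2 between 0.008 and 0.048 m), for 0.04 s.
4. fingertips at the rim, 120 degrees round (horizontal distance between the grasp point and rim3 below 0.022 m and z of the grasp point in the frame of rim3 between 0.008 and 0.048 m), for 0.04 s.
5. fingertips at the rim, 160 degrees round (horizontal distance between the grasp point and rim4 below 0.022 m and z of the grasp point in the frame of rim4 between 0.008 and 0.048 m), for 0.04 s.
6. fingertips at the rim, 200 degrees round (horizontal distance between the grasp point and rim5 below 0.022 m and z of the grasp point in the frame of rim5 between 0.008 and 0.048 m), for 0.04 s.
7. fingertips at the rim, 240 degrees round (horizontal distance between the grasp point and rim6 below 0.022 m and z of the grasp point in the frame of rim6 between 0.008 and 0.048 m), for 0.04 s.
8. fingertips at the rim, 280 degrees round (horizontal distance between the grasp point and rim7 below 0.022 m and z of the grasp point in the frame of rim7 between 0.008 and 0.048 m), for 0.04 s.
9. fingertips at the rim, 320 degrees round (horizontal distance between the grasp point and rim8 below 0.022 m and z of the grasp point in the frame of rim8 between 0.008 and 0.048 m), for 0.04 s.
10. fingertips back at the chip, the whole rim gone round (all of step 1), for 0.04 s.
At the end, for the whole second after the job is handed in: All 9 rim points passed in order from the chip and back to it, midpoint of the fingertips within 22 mm sideways and under about 28 mm above. Pot upright, still, moved under 20 mm; hand over 55 mm above the rim or 70 mm outside it; succulent, jar, trowel moved under 30 mm (distance of pot from where it was at the start of the episode below 0.02 m and angle between pot's own z axis and vertical below 0.05 rad and linear speed of pot below 0.02 m/s and (z of the grasp point in the frame of pot above 0.25 m or horizontal distance between the grasp point and pot above 0.17 m) and distance of each of succulent, jar, trowel from where it was at the start of the episode below 0.03 m); the robot touches nothing.
It fails at once if the pot is pushed more than 20 mm or lifted (distance of pot from where it was at the start of the episode above 0.02 m or height (world z) of pot above 0.012 m).
It fails at once if the pot is tipped more than 0.15 rad (angle between pot's own z axis and vertical above 0.15 rad).
It fails at once if the pot is pressed or pinched with more than 25 N (contact force between the fingers and pot above 25 N).
It fails at once if the succulent, jar or trowel is moved more than 30 mm or lifted (distance of any of succulent, jar, trowel from where it was at the start of the episode above 0.03 m or height (world z) of any of succulent, jar, trowel above 0.02 m).
It also fails if it takes over 56 s, if anything falls off the work surface, if the arm or the gripper's body presses on something with over 40 N, if the wrist force passes 120 N, or if a joint passes its speed limit or range.

## Working session

There is one attempt and no reset: what is moved stays moved. The work goes in short steps, Python scripts to look and compute and a tool call to move; the robot and the scene stay as the last step left them, time stands still between calls to the robot, and variables do not carry over. Pictures are saved under pics/ and viewed, at most 10 in all, crops included, and the job is handed in when it is done.

Besides the shell and the picture viewer there is one more tool, called after "Call:" as name(argument=value, ...), one argument or row to a line, values as JSON. arm_command: Moves the arm, as the interface text tells. Its arguments: {"type":"object","properties":{"xyz":{"type":"array"},"rot":{"type":"array"},"grip":{"type":"number"},"squeeze":{"type":"number"}},"required":["xyz","rot"]}

```bash
mkdir -p pics
python3 - <<'E'
from bench import r
import cv2,numpy as np
for c in ("top","side"):
    im=r.camera(c); cv2.imwrite(f"pics/{c}0.png",im[:,:,::-1])
    T=np.array(r.camera_model(c)["T"]); print(c,T[:3,3].round(3))
    for n in ["pot","rim0","rim2","rim4","rim6","succulent","jar","trowel"]:
        for d in r.spot_point(n,c)[:2]:
            print(n,(T@np.r_[d["at"],1])[:3].round(3),round(d["conf"],2))
s=r.read_state();print(s["time"],s["ee_pos"],s["eef_rot"])
E
```

```text
top [0.245 0.012 1.437]
pot [0.579 0.049 0.004] 0.78
rim0 [ 0.562 -0.047  0.177] 0.95
rim0 [0.626 0.135 0.178] 0.9
rim2 [ 0.562 -0.047  0.177] 0.95
rim2 [0.626 0.135 0.178] 0.9
rim4 [ 0.562 -0.047  0.177] 0.95
rim4 [0.626 0.135 0.178] 0.9
rim6 [ 0.562 -0.047  0.177] 0.95
rim6 [0.626 0.135 0.178] 0.9
succulent [ 0.581 -0.389  0.003] 0.96
jar [0.533 0.369 0.005] 0.56
trowel [0.342 0.286 0.003] 0.95
side [0.397 0.586 0.744]
pot [ 0.578  0.051 -0.002] 0.56
pot [ 0.515 -0.011  0.175] 0.47
rim0 [0.667 0.024 0.174] 0.97
rim0 [0.559 0.143 0.176] 0.95
rim2 [0.667 0.024 0.174] 0.97
rim2 [0.559 0.143 0.176] 0.95
rim4 [0.667 0.024 0.174] 0.97
rim4 [0.559 0.143 0.176] 0.95
rim6 [0.667 0.024 0.174] 0.97
rim6 [0.559 0.143 0.176] 0.95
succulent [ 0.582 -0.395 -0.003] 0.78
succulent [ 0.343  0.284 -0.001] 0.21
jar [0.538 0.37  0.002] 0.9
trowel [0.344 0.283 0.005] 0.62
0.9 [0.2265099  0.58252011 0.22256802] [1.84371570e-01 9.82856614e-01 2.65151081e-05 1.26072782e-05]
```

View pics/top0.png

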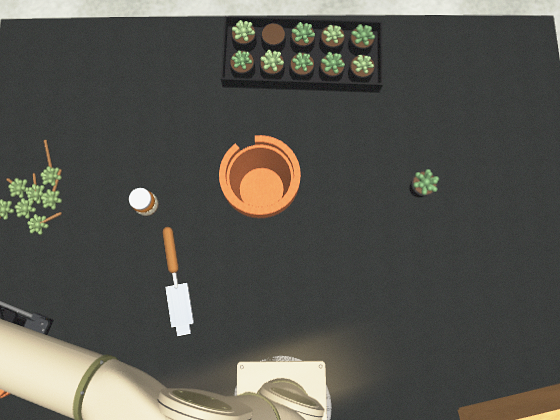

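View pics/side0.png

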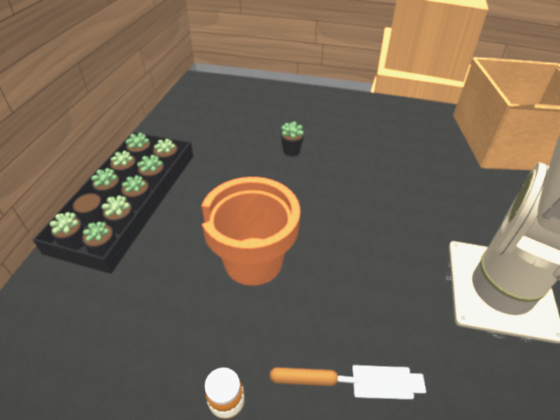

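The top picture shows the pot at about (260,177), with the chip on its far side at about (246,142). The side picture shows the chip at the pot's left edge, about (207,213). The networks' rim points are ambiguous, so I'll measure the pot from pixels.

```bash
cat > h.py <<'E'
from bench import r
import cv2,numpy as np
from scipy.optimize import least_squares
def unproj(c,uv,z):
    m=r.camera_model(c);T=np.array(m["T"])
    d=(np.atleast_2d(uv)-[m["cx"],m["cy"]])/[m["fx"],m["fy"]]
    s=d.copy()
    for _ in range(20): s=d/(1+m["k1"]*(s**2).sum(1,keepdims=True))
    w=np.c_[s[:,0],-s[:,1],-np.ones(len(s))]@T[:3,:3].T
    return T[:3,3]+w*((z-T[2,3])/w[:,2])[:,None]
E
python3 - <<'E'
from h import *
im=cv2.imread("pics/top0.png")
hsv=cv2.cvtColor(im,cv2.COLOR_BGR2HSV)
m=cv2.inRange(hsv,(3,120,60),(18,255,255)); m[:, :200]=0; m[:,320:]=0; m[:120]=0; m[230:]=0
cs,_=cv2.findContours(m,cv2.RETR_EXTERNAL,cv2.CHAIN_APPROX_NONE)
c=max(cs,key=cv2.contourArea)[:,0,:].astype(float)
P=unproj("top",c,.175)[:,:2]
f=lambda p:np.hypot(*(P-p[:2]).T)-p[2]
o=least_squares(f,[.57,.04,.1],loss="soft_l1",f_scale=.002).x
print("circle",o)
Q=P-o[:2];a=np.degrees(np.arctan2(Q[:,1],Q[:,0]));rr=np.hypot(*Q.T)
b=rr<o[2]-.006; print("gap angles",np.sort(a[b]).round(0), rr[b].min() if b.any() else "")
for cam,uv in(("top",[246,142]),("side",[207,213])):
    w=unproj(cam,[uv],.175)[0];print(cam,w.round(3),np.degrees(np.arctan2(w[1]-o[1],w[0]-o[0])))
crop=cv2.resize(im[125:225,205:315],None,fx=5,fy=5,interpolation=cv2.INTER_CUBIC);cv2.imwrite("pics/crop.png",crop)
E
```

```text
circle [0.57330433 0.04912047 0.10180571]
gap angles [ 7.  7.  8.  8.  8. 10. 12. 14. 15. 17. 19. 21. 22. 23. 25. 26. 27. 29.
 30. 31. 33. 35. 36. 36. 36. 37.] 0.07998308015770711
top [0.662 0.084 0.175] 21.281575385301313
side [0.661 0.081 0.175] 20.155914644115413
```

View pics/crop.png

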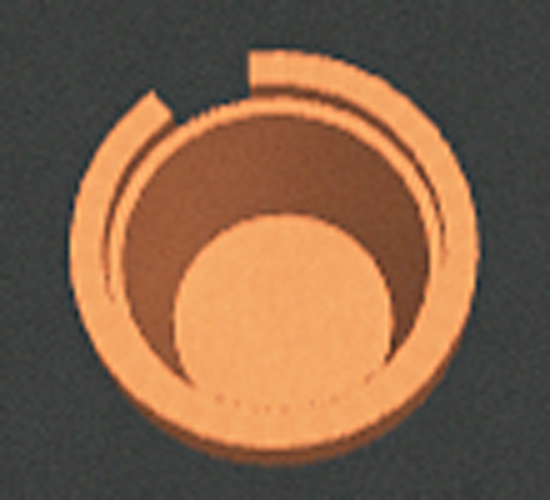

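The crop shows the gap between (165,108) and (248,70). The dark collar wall at the bottom belongs to the lower outer edge, so it biases the fit. I'll refit on the far half with the radius fixed.

Run:
```python
from h import *
im=cv2.imread("pics/top0.png")
hsv=cv2.cvtColor(im,cv2.COLOR_BGR2HSV)
m=cv2.inRange(hsv,(3,100,60),(22,255,255)); m[:, :200]=0; m[:,320:]=0; m[:120]=0; m[230:]=0
cs,_=cv2.findContours(m,cv2.RETR_EXTERNAL,cv2.CHAIN_APPROX_NONE)
c=max(cs,key=cv2.contourArea)[:,0,:].astype(float)
P=unproj("top",c,.175)[:,:2]
a=np.degrees(np.arctan2(P[:,1]-.049,P[:,0]-.575))
P=P[(abs(a)<110)&((a<4)|(a>40))]
o=least_squares(lambda p:np.hypot(*(P-p[:2]).T)-.101,[.575,.049],loss="soft_l1",f_scale=.002).x
print(o)
for uv in([205+165/5,125+105/5],[205+248/5,125+72/5]):
    w=unproj("top",[uv],.175)[0];print(w.round(3),np.degrees(np.arctan2(w[1]-o[1],w[0]-o[0])),np.hypot(*(w[:2]-o)))
s=r.read_state();print(s["time"],s["joint_positions"])
```

```text
[0.57891649 0.04991211]
[0.651 0.104 0.175] 36.592668170308315 0.09000893690682805
[0.668 0.062 0.175] 7.609849592628843 0.09017062836462383
0.9 [-1.22259662  0.33219574 -0.06461877  1.46012086  0.02160502  1.3499142
 -0.08849315]
```

The pot's centre is about (0.579, 0.050) and the chip lies at about 22°. I'll shut the fingers and go above the chip at (0.665, 0.085).

Call:
arm_command(
  xyz=[
    [0.012, -0.014, 0.02],
    [0.036, -0.041, 0.04],
    [0.06, -0.068, 0.045],
    [0.085, -0.096, 0.045],
    [0.11, -0.124, 0.045],
    [0.134, -0.152, 0.045],
    [0.158, -0.18, 0.045],
    [0.183, -0.208, 0.045],
    [0.208, -0.236, 0.045],
    [0.233, -0.264, 0.045],
    [0.258, -0.292, 0.045],
    [0.283, -0.32, 0.045],
    [0.308, -0.349, 0.045],
    [0.333, -0.377, 0.045],
    [0.358, -0.406, 0.045],
    [0.383, -0.434, 0.045],
    [0.408, -0.463, 0.045],
    [0.428, -0.486, 0.045],
    [0.439, -0.498, 0.045],
    [0.439, -0.498, 0.045],
  ],
  rot=[
    [0, 0, 0],
    [0, 0, 0],
    [0, 0, 0],
    [0, 0, 0],
    [0, 0, 0],
    [0, 0, 0],
    [0, 0, 0],
    [0, 0, 0],
    [0, 0, 0],
    [0, 0, 0],
    [0, 0, 0],
    [0, 0, 0],
    [0, 0, 0],
    [0, 0, 0],
    [0, 0, 0],
    [0, 0, 0],
    [0, 0, 0],
    [0, 0, 0],
    [0, 0, 0],
    [0, 0, 0],
  ],
  grip=0,
)

```text
time: 2.57
ee_pos: [0.6671, 0.0797, 0.2669]
eef_rot: [0.187, 0.982, -0.001, 0.0]
ft_force: [-0.1, -0.5, -0.6]
width: 0.0003
grip_force: 0.0
```

Call:
arm_command(
  xyz=[
    [0, 0, 0],
    [0, 0, -0.02],
    [0, 0, -0.04],
    [0, 0, -0.06],
    [0, 0, -0.075],
    [0, 0, -0.08],
    [0, 0, -0.08],
    [0, 0, -0.08],
  ],
  rot=[
    [0, 0, 0],
    [0, 0, 0],
    [0, 0, 0],
    [0, 0, 0],
    [0, 0, 0],
    [0, 0, 0],
    [0, 0, 0],
    [0, 0, 0],
  ],
)

```text
time: 3.23
ee_pos: [0.6654, 0.0856, 0.1885]
eef_rot: [0.184, 0.983, 0.0, 0.0]
ft_force: [0.8, -0.7, 1.2]
width: 0.0005
grip_force: 0.0
```

Run:
```python
from h import *
im=r.camera("side"); cv2.imwrite("pics/side1.png",cv2.resize(im[130:300,150:350,::-1],None,fx=3.5,fy=3.5))
s=r.read_state();print(s["time"],s["ee_pos"],s["ft_force"],s["joint_positions"])
c=np.array([.579,.05])
for k in range(1,19):
    a=np.radians(22+k*20);a0=np.radians(22);print(k,(.093*np.array([np.cos(a)-np.cos(a0),np.sin(a)-np.sin(a0)])).round(3))
```

```text
3.2833 [0.66581894 0.08530941 0.18902965] [-0.10600822  0.59776623  0.79725385] [-0.42930703  0.45927883  0.32783483  1.38879702 -0.14856734  1.31579466
  1.10491358]
1 [-0.017  0.027]
2 [-0.043  0.047]
3 [-0.073  0.057]
4 [-0.106  0.056]
5 [-0.136  0.044]
6 [-0.16   0.022]
7 [-0.175 -0.006]
8 [-0.179 -0.038]
9 [-0.172 -0.07 ]
10 [-0.155 -0.097]
11 [-0.13  -0.117]
12 [-0.099 -0.127]
13 [-0.067 -0.126]
14 [-0.037 -0.114]
15 [-0.013 -0.092]
16 [ 0.002 -0.064]
17 [ 0.007 -0.032]
18 [ 0. -0.]
```

View pics/side1.png

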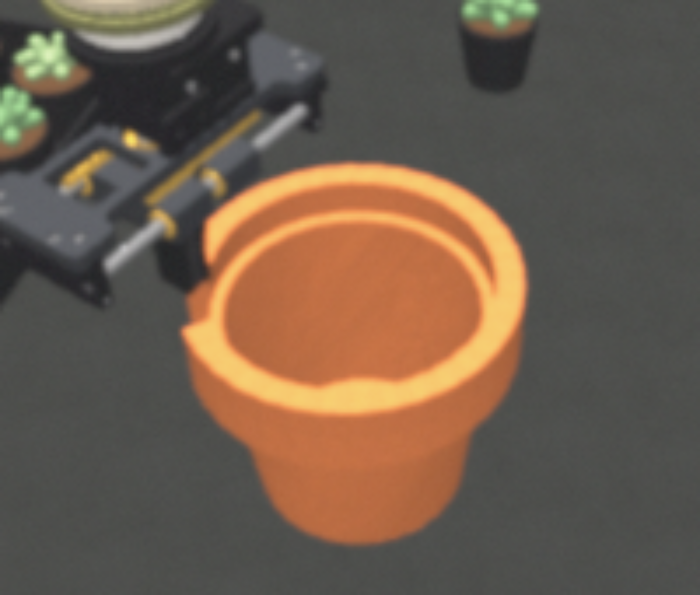

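The fingers show at about (183,285) in the crop, beside the far edge of the gap at (205,240). I'll check that against where the TCP and rim points should project.

Run:
```python
from h import *
m=r.camera_model("side");T=np.linalg.inv(np.array(m["T"]))
def proj(p):
    q=T@np.r_[p,1];s=np.array([q[0],-q[1]])/-q[2];s=s*(1+m["k1"]*(s@s));return s*[m["fx"],m["fy"]]+[m["cx"],m["cy"]]
cr=lambda p:((proj(p)-[150,130])*3.5).round(0)
print("tcp",cr([.6658,.0853,.189]),"up",cr([.6658,.0853,.22]))
for a in (22,22-15.6,22+15.6,112,202,292):
    for rad in(.085,.101): print(a,rad,cr([.579+rad*np.cos(np.radians(a)),.05+rad*np.sin(np.radians(a)),.175]))
```

```text
tcp [185. 277.] up [178. 237.]
22 0.085 [204. 292.]
22 0.101 [176. 295.]
6.4 0.085 [208. 264.]
6.4 0.101 [182. 262.]
37.6 0.085 [210. 320.]
37.6 0.101 [183. 329.]
112 0.085 [366. 387.]
112 0.101 [369. 410.]
202 0.085 [493. 262.]
202 0.101 [520. 259.]
292 0.085 [336. 182.]
292 0.101 [334. 165.]
```

The projections agree with the picture to within 2–3 mm, so I'll run the first half of the rim.

Call:
arm_command(
  xyz=[
    [-0.007, 0.014, 0],
    [-0.017, 0.027, 0],
    [-0.029, 0.038, 0],
    [-0.043, 0.047, 0],
    [-0.057, 0.054, 0],
    [-0.073, 0.057, 0],
    [-0.089, 0.058, 0],
    [-0.106, 0.056, 0],
    [-0.121, 0.051, 0],
    [-0.136, 0.044, 0],
    [-0.148, 0.034, 0],
    [-0.16, 0.022, 0],
    [-0.168, 0.009, 0],
    [-0.175, -0.006, 0],
    [-0.178, -0.022, 0],
    [-0.179, -0.038, 0],
    [-0.177, -0.054, 0],
    [-0.172, -0.07, 0],
    [-0.172, -0.07, 0],
  ],
  rot=[
    [0, 0, 0],
    [0, 0, 0],
    [0, 0, 0],
    [0, 0, 0],
    [0, 0, 0],
    [0, 0, 0],
    [0, 0, 0],
    [0, 0, 0],
    [0, 0, 0],
    [0, 0, 0],
    [0, 0, 0],
    [0, 0, 0],
    [0, 0, 0],
    [0, 0, 0],
    [0, 0, 0],
    [0, 0, 0],
    [0, 0, 0],
    [0, 0, 0],
    [0, 0, 0],
  ],
)

```text
time: 4.87
ee_pos: [0.4944, 0.0108, 0.1888]
eef_rot: [0.186, 0.982, 0.0, 0.001]
ft_force: [-0.3, -1.1, -0.9]
width: 0.0005
grip_force: 0.0
```

Run:
```python
from h import *
im=r.camera("side"); cv2.imwrite("pics/side2.png",cv2.resize(im[130:300,150:350,::-1],None,fx=3.5,fy=3.5))
s=r.read_state();print(s["time"],s["ee_pos"],s["ft_force"],s["joint_positions"])
```

```text
4.9167 [0.49410797 0.01266961 0.18855246] [ 0.27709703  0.97208509 -0.35113501] [-0.48345697  0.05549203  0.38088159  1.86530115 -0.02200512  1.22307724
  1.10106956]
```

View pics/side2.png

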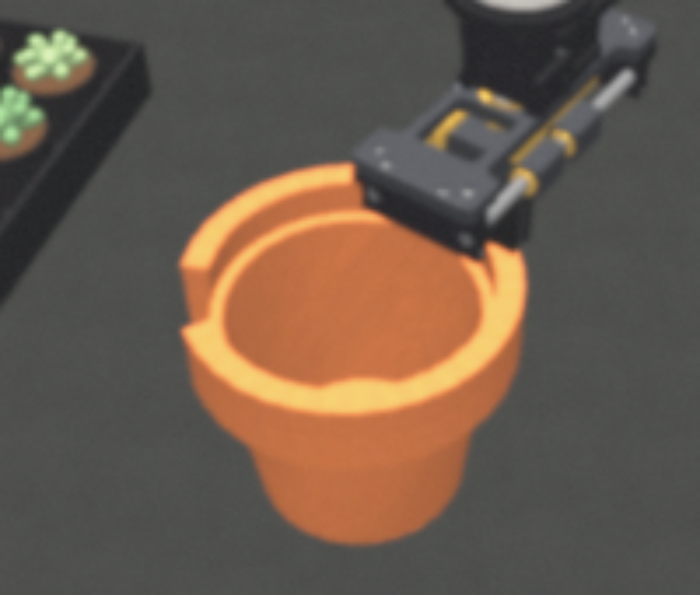

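The pot hasn't moved; its gap corners are still at (182,265) and (183,329), and the fingers are over the rim at (510,240). Now the second half, which mirrors the first.

Call:
arm_command(
  xyz=[
    [0.007, -0.014, 0],
    [0.017, -0.027, 0],
    [0.029, -0.038, 0],
    [0.043, -0.047, 0],
    [0.057, -0.054, 0],
    [0.073, -0.057, 0],
    [0.089, -0.058, 0],
    [0.106, -0.056, 0],
    [0.121, -0.051, 0],
    [0.136, -0.044, 0],
    [0.148, -0.034, 0],
    [0.16, -0.022, 0],
    [0.168, -0.009, 0],
    [0.175, 0.006, 0],
    [0.178, 0.022, 0],
    [0.179, 0.038, 0],
    [0.177, 0.054, 0],
    [0.172, 0.07, 0],
    [0.172, 0.07, 0],
    [0.172, 0.07, 0],
  ],
  rot=[
    [0, 0, 0],
    [0, 0, 0],
    [0, 0, 0],
    [0, 0, 0],
    [0, 0, 0],
    [0, 0, 0],
    [0, 0, 0],
    [0, 0, 0],
    [0, 0, 0],
    [0, 0, 0],
    [0, 0, 0],
    [0, 0, 0],
    [0, 0, 0],
    [0, 0, 0],
    [0, 0, 0],
    [0, 0, 0],
    [0, 0, 0],
    [0, 0, 0],
    [0, 0, 0],
    [0, 0, 0],
  ],
)

```text
time: 6.58
ee_pos: [0.665, 0.0866, 0.1878]
eef_rot: [0.183, 0.983, 0.0, -0.0]
ft_force: [0.5, -0.9, 0.1]
width: 0.0005
grip_force: 0.0
```

Call:
arm_command(
  xyz=[
    [0, 0, 0],
    [0, 0, 0],
    [0, 0, 0.02],
    [0, 0, 0.045],
    [0, 0, 0.07],
    [0, 0, 0.095],
    [0, 0, 0.12],
    [0, 0, 0.14],
    [0, 0, 0.15],
    [0, 0, 0.15],
    [0, 0, 0.15],
    [0, 0, 0.15],
  ],
  rot=[
    [0, 0, 0],
    [0, 0, 0],
    [0, 0, 0],
    [0, 0, 0],
    [0, 0, 0],
    [0, 0, 0],
    [0, 0, 0],
    [0, 0, 0],
    [0, 0, 0],
    [0, 0, 0],
    [0, 0, 0],
    [0, 0, 0],
  ],
)

```text
time: 7.58
ee_pos: [0.6651, 0.0843, 0.3357]
eef_rot: [0.185, 0.983, -0.0, -0.001]
ft_force: [-0.5, -0.8, -0.5]
width: 0.0004
grip_force: 0.0
```

Run:
```python
from h import *
im=r.camera("side"); cv2.imwrite("pics/side3.png",im[:,:,::-1])
s=r.read_state();print(s["time"],s["ee_pos"],s["joint_vel"].round(3) if hasattr(s["joint_vel"],"round") else s["joint_vel"])
```

```text
7.6333 [0.66502318 0.08439374 0.33568625] [ 0.    -0.    -0.    -0.003 -0.     0.004  0.002]
```

View pics/side3.png

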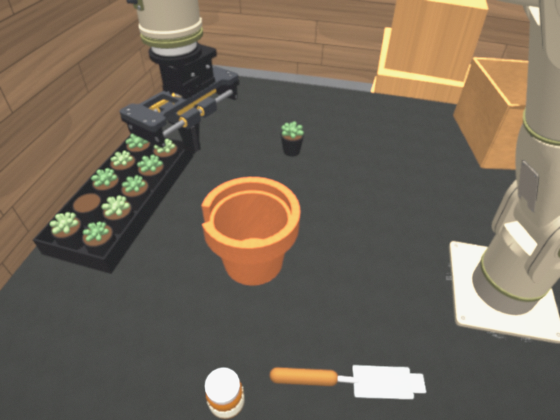

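The pot (252,230), jar, trowel and succulent are where they were at the start. The hand is clear, with the fingertips 160 mm above the rim. Handing in.

```bash
python3 -c "
from bench import r
print(r.close_job())"
```

```text
the job is handed in; nothing more can be done
None
```

I ran the shut fingertips anticlockwise all the way round the pot's rim, chip to chip, about 13 mm above it, then raised the hand 160 mm above the rim and handed the job in. The camera shows the pot and the other things unmoved, but the hand-in gave no verdict.

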